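# Fit a tray hanger to the tool rail and seat its parts tray

### The arm

A 7-joint arm with a two-finger parallel gripper is mounted at the origin on a cart in front of the work surface, level with it; the furniture and walls round the work are solid. World frame = base frame: x ahead of the robot, y to its left, z up, the work surface at z = 0. Lengths are in m, angles in rad, forces in N, time in s.
With the tool pointing down it reaches from about 0.4 to 0.85 m from the base axis. Payload 4.5 kg.
Tool frame: the origin (TCP) lies at the very end of the fingers, on their centre line; the grasp point (between the pads) lies 19 mm behind it (tcp_to_grasp is the z of the grasp point in the tool frame, in m); z points along the fingers, y is the line along which they close (so a half turn about z gives the same grasp; the last joint's range is limited). The gripper opens to 88 mm and grips with 3 to 60 N. Pads are 18 mm wide; open, the fingers measure 123 mm over their backs; the gripper's body (75 mm by 187 mm) begins 45 mm behind the grasp point.
Start: joints at [-1.076, 0.689, -0.195, 1.565, 0.157, 0.902, -0.215], TCP at [0.278, 0.56, 0.239] pointing down, gripper open.
Joint ranges: [-3.01, 3.01], [-0.46, 2.08], [-1.47, 1.51], [0.13, 2.56], [-1, 4.14], [0.04, 2.09], [-2.66, 2.66]. Speed limits (rad/s): [2.57, 2.57, 3.14, 3.14, 3.14, 3.14, 3.14].

### API

Orientations are given as a unit quaternion [x, y, z, w].
In Python, from plant import * gives the robot as it stands. The module is installed in compiled form; this text tells all that it offers.
- The arm moves only by the shell command python3 -m jog 'ROWS' [OPENING] [FORCE]. ROWS is JSON, a list that holds one entry, the list of rows, each a list of 6 numbers: the shift along the tool's x, y, z in m, then the turn, a rotation vector about the tool's x, y, z in rad. In form: [[[dx, dy, dz, ax, ay, az], ...]]. A call has 1 to 12 rows; each row shifts and turns the commanded pose from where the row before left it, along the tool's axes as they then stand; what a row does not reach is not made up. A row lasts 1/8 s, in which the tool goes at most 62.5 mm and 10.7 degrees, less where a joint would pass 70% of its speed; a pose out of reach is approached as far as the arm can. A call with a gripper value outside its range is refused whole. OPENING is the finger opening in m, from 0 to 0.0881, set as the call begins (- or left out, the last holds). The fingers move at their own pace and stop on an object; FORCE is the grip in N (left out, the last holds). Time passes only in rows, so rows that do not move let the fingers close. It gives the time, the measured TCP pose, the force, the opening and the grip force at its end, in the units of the state.
- get_state(): the state, without advancing time (a new reading comes with each control period).
- snapshot(name): name is "scene" or "top" or "wrist"; returns a dict with "frame" (384x512x3 uint8, red, green, blue), "mtx" (3x3 intrinsics, pixels), "xyz" and "orientation" of the camera in the world; the wrist camera has in their place "mount" (4x4, takes a point from camera to tool coordinates, whose origin is the TCP and whose axes are the flange's). Camera axes: x right, y down, z forward; pixel columns grow to the right and rows downward; lengths in m; the calibration is good to about 2 mm. The wrist camera is an equidistant fisheye: a pixel r from the principal point sees the ray r / f radians off the axis. A picture is of the moment at which its call begins: read the wrist's pose just before it. There is no depth.
- finish_job(): hands the job in; it is judged then, once.
The state is a dict: "clock": time; "q": joint angles; "qd": joint speeds; "joint_torque": joint torques, N m; "tool_pos": TCP position; "eef_rot": TCP orientation; "contact_force": force on the tool from outside, world axes, zero at the start; "moment": the same for the moment, N m; "opening": opening from 0.0 (shut) to 1.0 (fully open); "finger_force": force on a finger pad.
Only numpy, scipy, OpenCV 4.12 (cv2) and the standard library are available. Lean on these libraries where they do the work, as an engineer would, in place of code of your own. Each camera call takes 0.05 s, during which the arm holds its last target. There are 200 camera calls.

### The job

Fit the empty tray hanger to the bench tool rail: pull up the stop pin at the rail's open end, slide the hanger's shoe into the slot from that end and along until the hanger butts against the one already fitted, and push the stop pin fully down again. Seat the loose parts tray flat between the lips of the hanger you fitted, and leave the side cutters, the solder reel and the tip-cleaner tin where they are.

Things in the scene. Friction and masses are not known exactly. Their poses are not given: they have to be found in the camera images.
- rail_mouth (a point): Open end of the fixed tool rail, a level aluminium C-profile 340 mm long, 30 deep, 64 high. Point: end of the rail, in the plane of its front face, at mid-height of the slot, 120 mm above the bench. x: front face to back (away from robot); y: along the rail, out of the open end; z up. Slot 17 mm high along the whole front; front lips 4 mm thick, cavity behind them 22 deep, 50 high. Far end capped.
- stop_knob (a point): Middle of the stop pin's round black knob, 25 mm diameter, 26 high, on top of the rail 22 mm inside the open end, 14 mm behind the front face. Moves with the pin. When the pin is down the rail's top lies 29 mm below this point, with a 17 mm collar between; nothing else stands close. An upright behind the rail, as high as the rail, is 23 mm farther in.
- stop_pin (a joint): Stop pin height in m: 0 fully down (it crosses the cavity and blocks the way in), 0.036 fully up (way free; it must be above 0.03 to let the shoe pass). Slides straight up and down with about 3 N friction, stays where left. Starts down (0 to 0.004).
- fitted_center (a point): The hanger already in the rail, same shape as the loose one, holding a tray: centre of its cradle, at the level that carries the tray, 82 mm above the bench. Axes as the rail's. Clamped (40 N to shift), at a different place along the rail each time. Its outermost sides are 41 mm either way (y): when the loose hanger touches it their centres are 82 mm apart along the rail.
- hanger_rib (a point): The empty grey sheet-metal hanger standing on the bench; point: centre of its middle rib, 11 mm above its underside. x: toward its back plate and shoe; z up. Rib along x (-52 to 57 mm), 14 wide (y), 22 high: hold it here from above, fingers either side; free beside it for x -28 to 28. Mass 0.18 to 0.29 kg, its centre about 20 mm back (x) of this point. Carried in the rail, this point is 63 mm before the front face.
- hanger_pocket (a point): Point on top of the loose hanger's rib, 11 mm above hanger_rib: level and centre on which the tray rests. 68 mm wide cross bars at x -52 to -29 and 29 to 57 mm, level with it, carry the tray too. Flared lips at corners, front and back, 10 mm high, bound a pocket 104 mm (x) by 68 (y), 110 by 73 at their tops; no lips beside x -30 to 30. Back plate: 4 mm thick at x 57 to 61, reaching 50 mm above this point.
- hanger_shoe (a point): Centre of the loose hanger's black glide shoe behind its back plate, 73.5 mm along x and 49 up from hanger_rib: 11 mm thick (x), 42 high, 80 long (y), wedge ends. A neck 7 mm long, 12 high joins it to the plate; the rail's lips run between with 3 mm play, half of it taken up by two round buttons on the plate. In the rail it is 9.5 to 11 mm behind the front face, level with the slot; let go, the hanger settles 2 to 3 mm and tips forward 2 to 3 degrees.
- tray_center (a point): The loose black parts tray with a few screws, flat on the bench; point: its centre, 8 mm above its underside. 65 mm (x) by 100 (y), 16 high, walls 2 mm; grip from above across the 65 mm. Seated in the hanger its long side (y) lies along the hanger's x, either way round, and this point is 8 mm above hanger_pocket. Mass about 0.05 kg.
- scope_eyes (a point): Lower front of the eyepieces of the microscope fixed at the back right: its head overhangs the bench between 0.2 and 0.5 m above it, 90 mm to either side of this point. Keep the arm clear of it.
- cutters_center (a point): Side cutters with red handles, 131 mm long, 12 high, lying on the bench; point at their middle. Leave alone.
- reel_center (a point): Reel of solder, 60 mm diameter, 50 high, standing on the bench; point at its centre. Leave alone.
- tin_center (a point): Light grey round tip-cleaner tin with brass wool in it, 56 mm diameter, 27 high; point at its centre. Leave alone.

How it is judged:
By the outcome, as a careful person would: the job done as asked, in the order asked, and still so for the second after the job is handed in, with the robot touching nothing.
It also fails if it takes over 72 s, if anything falls off the work surface, if the arm or the gripper's body presses on something with over 40 N, if the wrist force passes 120 N, or if a joint passes its speed limit or range.

## Working session

There is one attempt and no reset: what is moved stays moved. The work goes in short steps, Python scripts to look and compute and a shell command to move; the robot and the scene stay as the last step left them, time stands still between calls to the robot, and variables do not carry over. Pictures are saved under pics/ and viewed, at most 10 in all, crops included, and the job is handed in when it is done.

```bash
mkdir -p pics
cat > h.py <<'E'
from plant import *
import numpy as np, cv2
from scipy.spatial.transform import Rotation as R
def snap(n,f):
    s=get_state(); d=snapshot(n); cv2.imwrite('pics/'+f,d['frame'][:,:,::-1]); 
    d['s']=s; np.save('pics/'+f+'.npy',d,allow_pickle=True); return d
def ld(f): return np.load('pics/'+f+'.npy',allow_pickle=True).item()
def campose(d):
    if 'mount' in d:
        s=d['s'];T=np.eye(4);T[:3,:3]=R.from_quat(s['eef_rot']).as_matrix();T[:3,3]=s['tool_pos']
        T=T@np.array(d['mount']);return T[:3,:3],T[:3,3]
    o=np.array(d['orientation']); return (o if o.shape==(3,3) else R.from_quat(o).as_matrix()),np.array(d['xyz'])
def at(d,px,z):
    "pixel -> world at height z"
    Rm,p=campose(d);K=np.array(d['mtx']);a=(px[0]-K[0,2])/K[0,0];b=(px[1]-K[1,2])/K[1,1]
    if 'mount' in d:
        t=np.hypot(a,b);v=np.array([a/t*np.sin(t),b/t*np.sin(t),np.cos(t)]) if t>1e-9 else np.array([0,0,1.])
    else: v=np.array([a,b,1])
    v=Rm@v; return p+v*(z-p[2])/v[2]
def proj(d,P):
    Rm,p=campose(d);K=np.array(d['mtx']);c=Rm.T@(np.array(P)-p)
    if 'mount' in d:
        r=np.hypot(c[0],c[1]);t=np.arctan2(r,c[2]);a,b=c[0]/r*t,c[1]/r*t
    else:a,b=c[:2]/c[2]
    return np.array([a*K[0,0]+K[0,2],b*K[1,1]+K[1,2]])
def st():
    s=get_state();print(round(s['clock'],2),np.round(s['tool_pos'],4),np.round(s['eef_rot'],4),np.round(s['contact_force'],1),s['opening'],s['finger_force'])
    print(np.round(R.from_quat(s['eef_rot']).as_matrix(),3).tolist(),np.round(s['q'],2))
E
python3 - <<'E'
from h import *
st()
a=snap('scene','s0.png');b=snap('top','t0.png')
for d in(a,b):print(d['mtx'],d['xyz'],d['orientation'])
w=snapshot('wrist');print(w['mtx'],w['mount'])
cv2.imwrite('pics/t0b.png',cv2.resize(b['frame'][:,:,::-1],(800,600),interpolation=cv2.INTER_CUBIC))
cv2.imwrite('pics/s0b.png',cv2.resize(a['frame'][:,:,::-1],(800,600),interpolation=cv2.INTER_CUBIC))
E
```

```text
0.0 [0.2777 0.5592 0.2379] [ 2.283e-01  9.736e-01 -9.000e-04 -2.000e-04] [-0.2  0.5  0.4] 1.0028662854625017 0.0
[[-0.896, 0.445, -0.001], [0.445, 0.896, -0.002], [-0.0, -0.002, -1.0]] [-1.08  0.69 -0.19  1.57  0.16  0.9  -0.22]
[[422.50141266   0.         249.72952209]
 [  0.         422.50141266 193.64767085]
 [  0.           0.           1.        ]] [ 0.18501866 -0.59568075  1.21400615] [ 0.91018222 -0.2326451   0.08934318 -0.330851  ]
[[368.09511087   0.         252.67480026]
 [  0.         368.09511087 188.47602689]
 [  0.           0.           1.        ]] [0.29659062 0.09339277 1.49445123] [-0.70267514  0.70506731 -0.07480988  0.0594241 ]
[[297.31863964   0.         258.97773772]
 [  0.         297.31863964 187.39996735]
 [  0.           0.           1.        ]] [[-6.20005654e-04 -9.49673911e-01 -3.13239650e-01  8.27370675e-02]
 [ 9.99999662e-01 -4.19438714e-04 -7.07686400e-04 -5.13300400e-04]
 [ 5.40686476e-04 -3.13239983e-01  9.49673850e-01 -1.46381348e-01]
 [ 0.00000000e+00  0.00000000e+00  0.00000000e+00  1.00000000e+00]]
```

View pics/t0b.png

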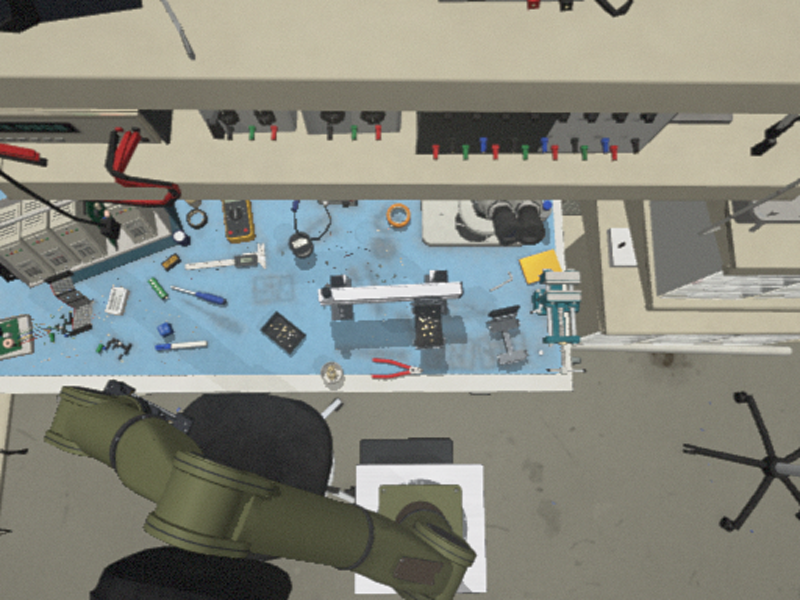

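View pics/s0b.png

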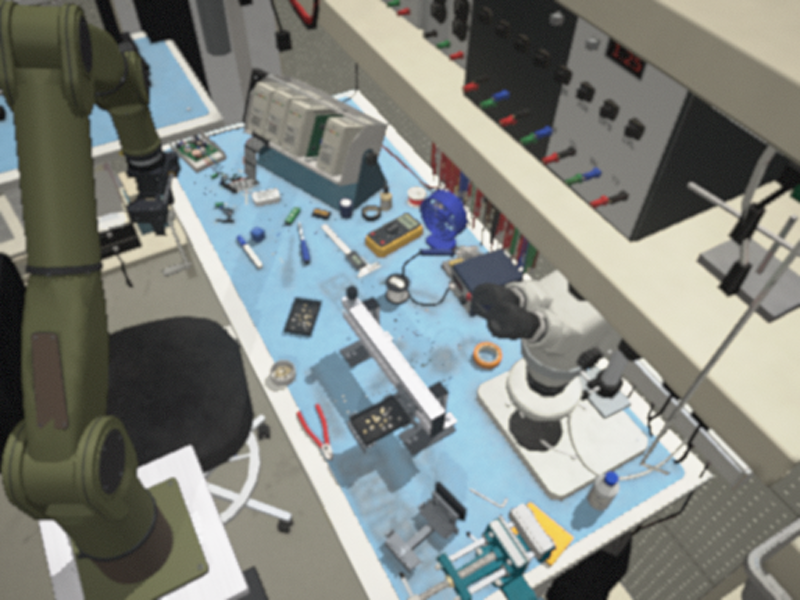

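The top view shows the rail, knob at about (326,293) at the left (+y) open end, the fitted tray at (430,322), the hanger at (508,335) and the loose tray at (283,333). The scene view agrees. Next, an enlarged crop.

Run:
```python
from h import *
b=ld('t0.png');a=ld('s0.png')
c1=cv2.resize(b['frame'][168:243,158:358,::-1],(800,300),interpolation=cv2.INTER_CUBIC)
c2=cv2.resize(a['frame'][180:255,170:270,::-1],(400,300),interpolation=cv2.INTER_CUBIC)
c3=cv2.resize(a['frame'][300:375,220:320,::-1],(400,300),interpolation=cv2.INTER_CUBIC)
cv2.imwrite('pics/c1.png',np.vstack([c1,np.hstack([c2,c3])]))
```

```text
(no output)
```

View pics/c1.png

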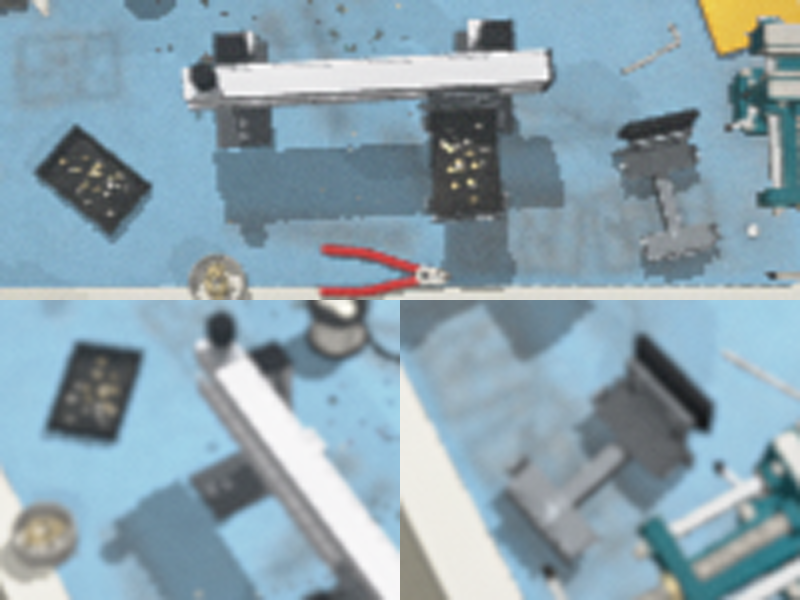

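Run:
```python
from h import *
b=ld('t0.png');a=ld('s0.png')
T=lambda x,y:(158+x/4-.4,168+y/4-.4)
S=lambda x,y:(170+x/4-.4,180+(y-300)/4-.4)
H=lambda x,y:(220+(x-400)/4-.4,300+(y-300)/4-.4)
def p(n,d,px,z):print(n,np.round(at(d,px,z)[:2],4))
p('knobtop T',b,T(203,77),.194);p('knob S',a,S(221,330),.181)
for n,q in dict(lb=(184,68),lf=(187,97),rb=(548,50),rf=(551,85)).items():p(n,b,T(*q),.152)
for n,q in dict(a=(76,124),b=(37,172),c=(115,238),d=(152,186),ctr=(94,181)).items():p('tray'+n,b,T(*q),.016)
p('tray S',a,S(95,392),.012)
for n,q in dict(a=(429,110),b=(432,215),c=(502,217),d=(497,110)).items():p('fit'+n,b,T(*q),.098)
p('shoe l T',b,T(620,130),.08);p('shoe r T',b,T(697,112),.08)
p('rib back',b,T(659,178),.022);p('rib front',b,T(674,230),.022);
p('front bar l',b,T(640,243),.022);p('front bar r',b,T(716,230),.022)
p('rib S b',a,H(620,450),.022);p('rib S f',a,H(550,505),.022)
p('tin',b,T(218,278),.02);p('cutters',b,T(370,265),.006)
p('scope T',b,(520/1.5625,235/1.5625),.25)
```

```text
knobtop T [0.553  0.2235]
knob S [0.555  0.2239]
lb [0.5698 0.2454]
lf [0.5425 0.2421]
rb [ 0.5866 -0.0937]
rf [ 0.5533 -0.0956]
traya [0.5397 0.3688]
trayb [0.4909 0.4062]
trayc [0.4243 0.3262]
trayd [0.4764 0.2906]
trayctr [0.4816 0.3488]
tray S [0.4809 0.3458]
fita [0.5393 0.0153]
fitb [0.438  0.0137]
fitc [ 0.4359 -0.053 ]
fitd [ 0.5392 -0.0503]
shoe l T [ 0.5223 -0.172 ]
shoe r T [ 0.54   -0.2484]
rib back [ 0.4824 -0.2207]
rib front [ 0.4298 -0.2336]
front bar l [ 0.4169 -0.1989]
front bar r [ 0.4297 -0.276 ]
rib S b [ 0.4813 -0.2273]
rib S f [ 0.4179 -0.2374]
tin [0.384  0.2226]
cutters [0.3972 0.0714]
scope T [ 0.6726 -0.2182]
```

```bash
cat >> h.py <<'E'
def go(pos,yang):
    "shift in current tool axes to pos, and turn about tool z so that tool y points along world angle yang (deg)"
    s=get_state();M=R.from_quat(s['eef_rot']).as_matrix()
    y=np.radians(yang);G=np.array([[np.sin(y),np.cos(y),0],[-np.cos(y),np.sin(y),0],[0,0,-1]]);
    G[:,0]=np.cross(G[:,1],G[:,2])
    print('shift',np.round(M.T@(np.array(pos)-s['tool_pos']),4),'turn',np.round(R.from_matrix(M.T@G).as_rotvec(),4),'yang now',np.degrees(np.arctan2(M[1,1],M[0,1])).round(2))
E
python3 -c "
from h import *
go([.554,.2237,.24],92.3)"
```

```text
shift [-0.3967 -0.1778 -0.0016] turn [-1.400e-03 -2.000e-04 -5.009e-01] yang now 63.6
```

```bash
python3 -m jog '[[[-0.05,-0.022,0,0,0,0],[-0.05,-0.022,0,0,0,0],[-0.05,-0.022,0,0,0,0],[-0.05,-0.022,0,0,0,0],[-0.05,-0.022,0,0,0,0],[-0.05,-0.022,0,0,0,0],[-0.05,-0.022,0,0,0,0],[-0.047,-0.024,-0.002,0,0,0],[0,0,0,0,0,-0.167],[0,0,0,0,0,-0.167],[0,0,0,0,0,-0.167],[0,0,0,0,0,0]]]' 0.06 30; python3 -c "
from h import *
go([.554,.2237,.24],92.3);st()
d=snap('wrist','w1.png');cv2.imwrite('pics/w1b.png',cv2.resize(d['frame'][:,:,::-1],(800,600),interpolation=cv2.INTER_CUBIC))
print(proj(d,[.554,.2237,.194])*1.5625)"
```

```text
clock: 1.65
tool_pos: [0.5543, 0.2236, 0.2404]
eef_rot: [-0.019, 1.0, 0.0, -0.0]
contact_force: [0.9, 0.5, 0.2]
opening: 0.682
finger_force: 0.0
shift [0.0003 0.0001 0.0004] turn [ 0.0003 -0.0008 -0.002 ] yang now 92.19
1.65 [0.5543 0.2236 0.2404] [-1.910e-02  9.998e-01  1.000e-04 -4.000e-04] [0.9 0.5 0.2] 0.6818576598812055 0.0
[[-0.999, -0.038, -0.001], [-0.038, 0.999, 0.0], [0.001, 0.0, -1.0]] [-0.24  0.67 -0.39  1.64  0.31  0.89  0.86]
[405.01452374 333.03951846]
```

View pics/w1b.png

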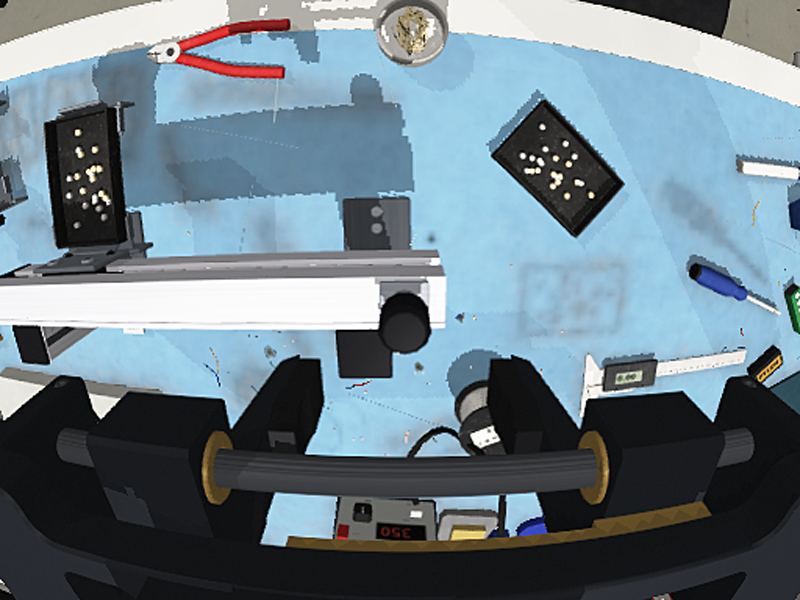

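The wrist view shows the knob at (404,322) between the fingers, the rail's end corners at (443,272) front and (444,328) back, and the loose tray's corners at (545,98), (624,183), (575,237), (491,155).

```bash
python3 - <<'E'
from h import *
d=ld('w1.png')
def p(n,x,y,z):print(n,np.round(at(d,(x/1.5625,y/1.5625),z)[:2],4))
p('knob',404,318,.194)
for q in [(443,272),(444,328),(40,280),(40,327)]:p('rail',*q,.152)
for q in [(545,98),(624,183),(575,237),(491,155)]:p('tray',*q,.016)
for q in [(120,103),(45,113),(57,248),(124,242)]:p('fit',*q,.098)
E
python3 -m jog '[[[0.002,0,0.02,0,0,0],[0,0,0.02,0,0,0],[0,0,0.02,0,0,0],[0,0,0.018,0,0,0],[0,0,0,0,0,0]]]'
python3 -m jog '[[[0,0,0,0,0,0],[0,0,0,0,0,0],[0,0,0,0,0,0],[0,0,0,0,0,0]]]' 0.01 30
```

```text
knob [0.5467 0.223 ]
rail [0.5365 0.2431]
rail [0.5682 0.2457]
rail [ 0.5488 -0.021 ]
rail [ 0.5835 -0.031 ]
tray [0.4247 0.3314]
tray [0.4876 0.4087]
tray [0.5381 0.3678]
tray [0.4755 0.2894]
fit [0.4358 0.0222]
fit [ 0.4334 -0.0535]
fit [ 0.5397 -0.0498]
fit [0.5355 0.0202]
clock: 2.33
tool_pos: [0.5514, 0.2233, 0.1615]
eef_rot: [-0.019, 1.0, -0.001, -0.001]
contact_force: [-0.3, -0.4, 0.4]
opening: 0.683
finger_force: 0.0
clock: 2.82
tool_pos: [0.5526, 0.2232, 0.1631]
eef_rot: [-0.02, 1.0, -0.0, 0.0]
contact_force: [-1.7, 0.9, 2.6]
opening: 0.272
finger_force: 30.0
```

```bash
python3 -m jog '[[[0,0,-0.006,0,0,0],[0,0,-0.006,0,0,0],[0,0,-0.006,0,0,0],[0,0,-0.006,0,0,0],[0,0,-0.006,0,0,0],[0,0,-0.004,0,0,0],[0,0,-0.002,0,0,0],[0,0,0,0,0,0]]]'
```

```text
clock: 3.82
tool_pos: [0.5524, 0.2233, 0.1981]
eef_rot: [-0.02, 1.0, -0.0, -0.0]
contact_force: [3.8, -1.8, -9.2]
opening: 0.265
finger_force: 30.0
```

```bash
python3 -m jog '[[[0,0,0,0,0,0],[0,0,0,0,0,0],[0,0,-0.04,0,0,0],[0,0,-0.04,0,0,0],[0.02,-0.05,0,0,0,0],[0.02,-0.05,0,0,0,0],[0.02,-0.05,0,0,0,0],[0.02,-0.05,0,0,0,0],[0.02,-0.05,0,0,0,0],[0.018,-0.05,0,0,0,0],[0,-0.05,0,0,0,0],[0,-0.05,0,0,0,0]]]' 0.06
python3 -m jog '[[[0,-0.048,0,0,0,0],[0,0,0.04,0,0,-0.162],[0,0,0.04,0,0,0],[0,0,0,0,0,0]]]'
python3 -c "
from h import *
st()
d=snap('wrist','w2.png');cv2.imwrite('pics/w2b.png',cv2.resize(d['frame'][:,:,::-1],(800,600),interpolation=cv2.INTER_CUBIC))"
```

```text
clock: 5.32
tool_pos: [0.451, -0.1811, 0.2797]
eef_rot: [-0.021, 1.0, 0.0, 0.001]
contact_force: [1.2, -0.0, 0.9]
opening: 0.68
finger_force: 0.0
clock: 5.82
tool_pos: [0.4513, -0.2273, 0.1974]
eef_rot: [-0.101, 0.995, 0.002, -0.002]
contact_force: [0.0, 0.6, -0.0]
opening: 0.68
finger_force: 0.0
5.83 [ 0.4513 -0.2273  0.1974] [-0.1015  0.9948  0.0015 -0.0019] [ 0.   0.6 -0. ] 0.6797788117983089 0.0
[[-0.979, -0.202, -0.004], [-0.202, 0.979, 0.003], [0.003, 0.003, -1.0]] [ 0.64  0.62 -0.42  1.95  0.4   0.65  1.74]
```

View pics/w2b.png

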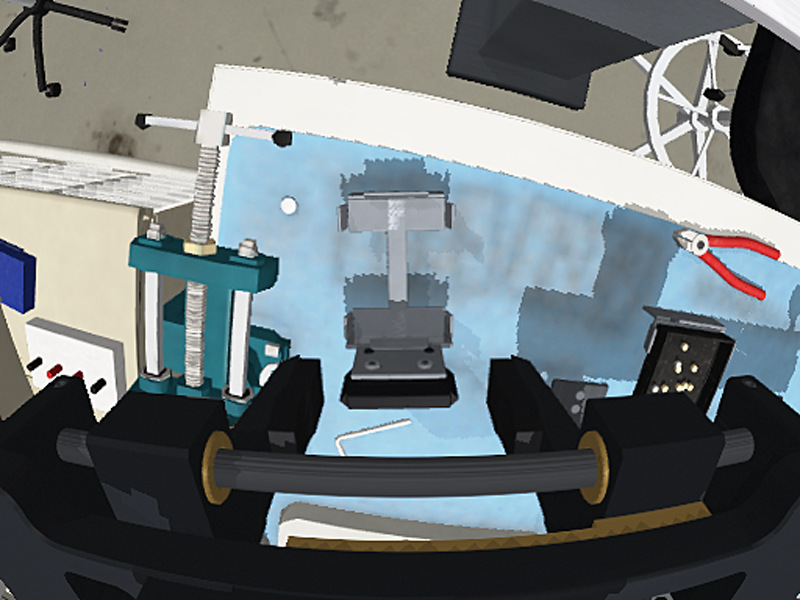

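The hanger is seen square under the camera: rib inner ends at (398,231) front and (398,306) back; shoe at (400,390).

Run:
```python
from h import *
d=ld('w2.png')
def p(x,y,z):return at(d,(x/1.5625,y/1.5625),z)[:2]
a=p(398,231,.022);b=p(398,306,.022);v=b-a
print(a,b,np.linalg.norm(v),np.degrees(np.arctan2(v[1],v[0])))
f=p(348,231,.022)-p(446,231,.022);print(np.linalg.norm(f),np.degrees(np.arctan2(f[1],f[0]))-90)
l,r=p(345,372,.081),p(454,372,.081);print(l,r,np.linalg.norm(l-r),np.degrees(np.arctan2(*(l-r)[::-1]))-90)
m=(a+b)/2;print(m)
u=v/np.linalg.norm(v);g=m+.008*u
go([*g,.004],90+np.degrees(np.arctan2(v[1],v[0])))
```

```text
[ 0.42941732 -0.23576202] [ 0.48421263 -0.2247259 ] 0.055895636686986466 11.387392559581745
0.06912639051590676 -168.50736782164967
[ 0.51434386 -0.25274931] [ 0.50032165 -0.18438765] 0.069784946564982 -168.4083812419949
[ 0.45681498 -0.23024396]
shift [-0.0116 -0.0037  0.1949] turn [ 0.0014 -0.0004  0.0047] yang now 101.65
```

```bash
python3 -m jog '[[[-0.012,-0.004,0.035,0,0,0],[0,0,0.035,0,0,0],[0,0,0.035,0,0,0],[0,0,0.035,0,0,0],[0,0,0.03,0,0,0],[0,0,0.02,0,0,0],[0,0,0.005,0,0,0],[0,0,0,0,0,0]]]' 0.045
python3 -m jog '[[[0,0,0,0,0,0],[0,0,0,0,0,0],[0,0,0,0,0,0],[0,0,0,0,0,0],[0,0,0,0,0,0]]]' 0.005 60
python3 -c "
from h import *
st()"
```

```text
clock: 6.88
tool_pos: [0.4664, -0.2302, 0.0049]
eef_rot: [-0.101, 0.995, -0.0, 0.001]
contact_force: [0.1, 0.0, -0.2]
opening: 0.511
finger_force: 0.0
clock: 7.5
tool_pos: [0.4651, -0.23, 0.004]
eef_rot: [-0.101, 0.995, -0.0, 0.0]
contact_force: [-0.9, -0.3, 4.9]
opening: 0.154
finger_force: 60.0
7.5 [ 0.4651 -0.23    0.004 ] [-1.011e-01  9.949e-01 -0.000e+00  2.000e-04] [-0.9 -0.3  4.9] 0.15380963607977188 59.956519436091185
[[-0.98, -0.201, 0.0], [-0.201, 0.98, -0.0], [-0.0, -0.0, -1.0]] [ 0.46  0.96 -0.14  2.02  0.6   0.21  1.56]
```

```bash
python3 -m jog '[[[0.01,0,-0.02,0,0,0],[0.01,0,-0.035,0,0,0],[0.01,0,-0.035,0,0,0],[0.01,0,-0.035,0,0,0],[0,0,-0.031,0,0,0],[0,0,0,0,0,0]]]'
python3 -c "
from h import *
st();go([.43,.302,.16],101.5)"
```

```text
clock: 8.25
tool_pos: [0.4266, -0.2388, 0.161]
eef_rot: [-0.1, 0.995, -0.001, 0.002]
contact_force: [0.6, 1.2, -3.7]
opening: 0.148
finger_force: 60.0
8.25 [ 0.4266 -0.2388  0.161 ] [-1.004e-01  9.949e-01 -8.000e-04  1.500e-03] [ 0.6  1.2 -3.7] 0.1479128745250384 59.96042964980006
[[-0.98, -0.2, 0.003], [-0.2, 0.98, -0.001], [-0.003, -0.002, -1.0]] [ 0.66  0.66 -0.38  2.04  0.48  0.52  1.7 ]
shift [-1.114e-01  5.292e-01  3.000e-04] turn [-0.0019  0.0029  0.0005] yang now 101.53
```

```bash
python3 -m jog '[[[-0.0101,0.0481,0,0,0,0],[-0.0101,0.0481,0,0,0,0],[-0.0101,0.0481,0,0,0,0],[-0.0101,0.0481,0,0,0,0],[-0.0101,0.0481,0,0,0,0],[-0.0101,0.0481,0,0,0,0],[-0.0101,0.0481,0,0,0,0],[-0.0101,0.0481,0,0,0,0],[-0.0101,0.0481,0,0,0,0],[-0.0101,0.0481,0,0,0,0],[-0.0101,0.0481,0,0,0,0],[0,0,0,0,0,0.154]]]'
python3 -m jog '[[[0,0,0.03,0,0,0],[0,0,0.03,0,0,0],[0,0,0.03,0,0,0],[0,0,0.006,0,0,0],[0,0,0,0,0,0]]]'
python3 -c "
from h import *
st();go([.4797,.3019,.064],92.7)
d=snap('wrist','w3.png');cv2.imwrite('pics/w3b.png',cv2.resize(d['frame'][120:270,130:380,::-1],(800,480),interpolation=cv2.INTER_CUBIC))"
```

```text
clock: 9.75
tool_pos: [0.427, 0.3079, 0.1581]
eef_rot: [-0.026, 1.0, 0.002, -0.0]
contact_force: [-0.2, -1.0, -2.4]
opening: 0.148
finger_force: 60.0
clock: 10.38
tool_pos: [0.428, 0.3022, 0.0631]
eef_rot: [-0.024, 1.0, -0.001, -0.001]
contact_force: [-0.3, -0.7, -2.7]
opening: 0.153
finger_force: 60.0
10.38 [0.428  0.3022 0.0631] [-2.430e-02  9.997e-01 -6.000e-04 -5.000e-04] [-0.3 -0.7 -2.7] 0.15316565027378912 59.96042551472783
[[-0.999, -0.048, -0.001], [-0.048, 0.999, -0.001], [0.001, -0.001, -1.0]] [-0.63  0.85 -0.12  2.    0.28  0.31  0.64]
shift [-0.0516 -0.0029 -0.001 ] turn [-0.0011 -0.0011  0.0014] yang now 92.78
```

View pics/w3b.png

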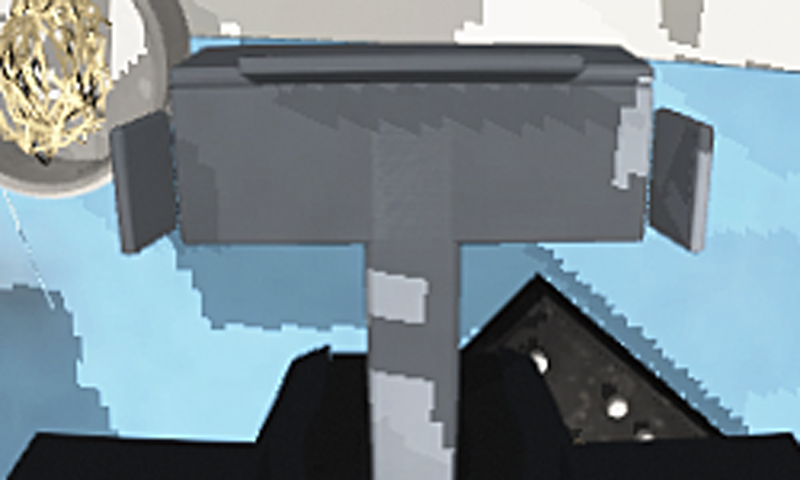

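The gripper hides the shoe here, but the front cross bar's inner edge is at (410,241) in the crop. I'll find the rail's front face by touch, using the shoe's back.

```bash
python3 -c "
from h import *
d=ld('w3.png');s=d['s'];M=R.from_quat(s['eef_rot']).as_matrix()
for q in [(410,241),(365,300),(460,300)]:print(M.T@(at(d,(130+q[0]/3.2,120+q[1]/3.2),.0811)-s['tool_pos']))"
python3 -m jog '[[[0,-0.025,-0.001,0,0,0],[0,-0.025,0,0,0,0],[-0.015,0,0,0,0,0],[-0.01,0,0,0,0,0],[0,0,0,0,0,0]]]'
python3 -m jog '[[[-0.002,0,0,0,0,0],[-0.002,0,0,0,0,0],[-0.002,0,0,0,0,0],[0,0,0,0,0,0]]]'
python3 -m jog '[[[-0.002,0,0,0,0,0],[-0.002,0,0,0,0,0],[0,0,0,0,0,0]]]'
```

```text
[ 0.03670839 -0.00041332 -0.01796174]
[ 0.02749241 -0.00704004 -0.01796402]
[ 0.02749116  0.00691641 -0.01797969]
clock: 11.05
tool_pos: [0.4571, 0.2545, 0.0654]
eef_rot: [-0.024, 1.0, 0.001, 0.001]
contact_force: [0.3, -0.2, -3.2]
opening: 0.152
finger_force: 60.0
clock: 11.55
tool_pos: [0.4619, 0.2541, 0.0647]
eef_rot: [-0.024, 1.0, 0.0, 0.0]
contact_force: [-0.0, 0.5, -3.2]
opening: 0.153
finger_force: 60.0
clock: 11.92
tool_pos: [0.4659, 0.2542, 0.0647]
eef_rot: [-0.024, 1.0, 0.0, 0.0]
contact_force: [0.5, 0.6, -2.3]
opening: 0.151
finger_force: 60.0
```

```bash
for i in 1 2 3; do python3 -m jog '[[[-0.001,0,0,0,0,0],[-0.001,0,0,0,0,0],[0,0,0,0,0,0]]]' | sed -n '2p;4p'; done
```

```text
tool_pos: [0.4662, 0.2543, 0.0645]
contact_force: [-6.3, -0.3, -2.5]
tool_pos: [0.4664, 0.2543, 0.0642]
contact_force: [-8.9, 1.8, -1.5]
tool_pos: [0.4665, 0.2543, 0.064]
contact_force: [-13.5, 1.0, 0.1]
```

```bash
python3 -m jog '[[[0.02,0,0,0,0,0],[0.01,0.025,0,0,0,0],[0,0.03,0,0,0,0],[0,0,0,0,0,0],[0,0,0,0,0,0]]]'
python3 -c "
from h import *
st();go([.4796,.306,.064],92.7)"
```

```text
clock: 13.68
tool_pos: [0.44, 0.3072, 0.0648]
eef_rot: [-0.024, 1.0, -0.0, 0.001]
contact_force: [0.4, -1.0, -2.9]
opening: 0.154
finger_force: 60.0
13.68 [0.44   0.3072 0.0648] [-2.380e-02  9.997e-01 -4.000e-04  5.000e-04] [ 0.4 -1.  -2.9] 0.15383660333189064 59.96061271056533
[[-0.999, -0.048, 0.001], [-0.048, 0.999, -0.001], [-0.001, -0.001, -1.0]] [-0.62  0.85 -0.13  1.96  0.28  0.35  0.65]
shift [-0.0395 -0.0031  0.0008] turn [-0.0007  0.0011  0.0004] yang now 92.72
```

Now move across and slide in along the rail, watching the force.

```bash
python3 -m jog '[[[-0.02,0,0,0,0,0],[-0.0195,-0.001,0,0,0,0],[0,0,0,0,0,0]]]' | sed -n '2p;4p'
python3 -m jog '[[[0,-0.01,0,0,0,0],[0,-0.005,0,0,0,0],[0,-0.005,0,0,0,0],[0,0,0,0,0,0]]]' | sed -n '2,4p'
python3 -m jog '[[[0,-0.005,0,0,0,0],[0,-0.005,0,0,0,0],[0,0,0,0,0,0]]]' | sed -n '2,4p'
```

```text
tool_pos: [0.4809, 0.3069, 0.0647]
contact_force: [-0.8, -0.4, -2.7]
tool_pos: [0.4795, 0.2883, 0.0648]
eef_rot: [-0.024, 1.0, -0.0, -0.0]
contact_force: [0.4, 0.1, -2.7]
tool_pos: [0.4802, 0.2781, 0.0647]
eef_rot: [-0.024, 1.0, -0.0, -0.0]
contact_force: [-0.1, 0.4, -2.7]
```

```bash
for i in 1 2 3; do python3 -m jog '[[[0,-0.005,0,0,0,0],[0,-0.005,0,0,0,0],[0,-0.005,0,0,0,0],[0,0,0,0,0,0]]]' | sed -n '2,4p'; done
```

```text
tool_pos: [0.4809, 0.2632, 0.0647]
eef_rot: [-0.024, 1.0, -0.0, -0.0]
contact_force: [1.3, 0.2, -2.2]
tool_pos: [0.4816, 0.2482, 0.0647]
eef_rot: [-0.024, 1.0, -0.0, -0.0]
contact_force: [-0.3, -0.2, -2.2]
tool_pos: [0.4823, 0.2332, 0.0647]
eef_rot: [-0.024, 1.0, -0.0, -0.0]
contact_force: [0.3, -0.4, -3.6]
```

```bash
for i in 1 2 3 4; do python3 -m jog '[[[0,-0.008,0,0,0,0],[0,-0.008,0,0,0,0],[0,-0.008,0,0,0,0],[0,-0.008,0,0,0,0],[0,0,0,0,0,0]]]' | sed -n '2,4p'; done
```

```text
tool_pos: [0.484, 0.2009, 0.0647]
eef_rot: [-0.023, 1.0, -0.0, -0.0]
contact_force: [0.4, 0.4, -2.2]
tool_pos: [0.4856, 0.1688, 0.0647]
eef_rot: [-0.023, 1.0, -0.0, -0.0]
contact_force: [0.9, 0.7, -2.6]
tool_pos: [0.4872, 0.1367, 0.0648]
eef_rot: [-0.023, 1.0, -0.001, 0.0]
contact_force: [2.0, -1.5, -2.3]
tool_pos: [0.4889, 0.1046, 0.0648]
eef_rot: [-0.023, 1.0, -0.001, 0.0]
contact_force: [3.8, -2.0, -1.8]
```

```bash
python3 -m jog '[[[-0.0005,-0.008,0,0,0,0],[-0.0005,-0.008,0,0,0,0],[0,-0.008,0,0,0,0],[0,0,0,0,0,0]]]' | sed -n '2,4p'; for i in 1 2 3; do python3 -m jog '[[[0,-0.003,0,0,0,0],[0,-0.003,0,0,0,0],[0,0,0,0,0,0]]]' | sed -n '2,4p'; done
```

```text
tool_pos: [0.4901, 0.0806, 0.0646]
eef_rot: [-0.023, 1.0, -0.001, -0.001]
contact_force: [2.1, -0.6, -2.4]
tool_pos: [0.4904, 0.0758, 0.0646]
eef_rot: [-0.024, 1.0, -0.0, -0.0]
contact_force: [0.6, 0.2, -2.7]
tool_pos: [0.491, 0.0698, 0.0647]
eef_rot: [-0.024, 1.0, -0.0, -0.0]
contact_force: [0.0, -0.4, -2.7]
tool_pos: [0.4914, 0.0638, 0.0647]
eef_rot: [-0.024, 1.0, -0.0, -0.0]
contact_force: [-0.4, 0.2, -3.5]
```

```bash
for i in 1 2 3 4; do python3 -m jog '[[[0,-0.002,0,0,0,0],[0,-0.001,0,0,0,0],[0,0,0,0,0,0]]]' | sed -n '2,4p'; done
```

```text
tool_pos: [0.4916, 0.0617, 0.0647]
eef_rot: [-0.024, 1.0, 0.0, 0.0]
contact_force: [-0.3, 1.6, -2.1]
tool_pos: [0.4915, 0.0612, 0.0647]
eef_rot: [-0.026, 1.0, 0.002, 0.0]
contact_force: [-2.1, 6.9, -1.6]
tool_pos: [0.4918, 0.0608, 0.0648]
eef_rot: [-0.027, 1.0, 0.004, 0.001]
contact_force: [-1.4, 11.5, -2.1]
tool_pos: [0.4918, 0.0607, 0.0648]
eef_rot: [-0.029, 1.0, 0.005, 0.001]
contact_force: [-3.5, 16.7, -2.7]
```

```bash
python3 -m jog '[[[0,0.004,0,0,0,0],[0,0.003,0,0,0,0],[0,0,0.002,0,0,0],[0,0,0,0,0,0]]]' | sed -n '2,4p'; python3 -m jog '[[[0,0,0,0,0,0],[0,0,0,0,0,0],[0,0,0,0,0,0],[0,0,0,0,0,0]]]' 0.026
python3 -c "
from h import *
go([.491,.0617,.25],92.8)"
```

```text
tool_pos: [0.4922, 0.0611, 0.0629]
eef_rot: [-0.025, 1.0, 0.001, 0.001]
contact_force: [-0.9, 5.3, -0.6]
clock: 23.05
tool_pos: [0.4917, 0.0587, 0.0627]
eef_rot: [-0.024, 1.0, -0.0, -0.0]
contact_force: [0.4, -0.3, 1.0]
opening: 0.297
finger_force: 0.0
shift [ 0.0006  0.0029 -0.1873] turn [-0.0005 -0.     -0.0014] yang now 92.72
```

```bash
python3 -m jog '[[[0,0.002,-0.02,0,0,0],[0,0,-0.05,0,0,0],[0,0,-0.05,0,0,0],[0,0,-0.05,0,0,0],[0,0,-0.047,0,0,0],[-0.017,0.04,0,0,0,0],[-0.017,0.04,0,0,0,0],[-0.017,0.04,0,0,0,0],[-0.018,0.04,0,0,0,0],[0,0,0,0,0,0]]]' 0.06
python3 -c "
from h import *
go([.5524,.2233,.198],92.3)
d=snap('wrist','w4.png');cv2.imwrite('pics/w4b.png',cv2.resize(d['frame'][:250,:330,::-1],(792,600),interpolation=cv2.INTER_CUBIC))"
```

```text
clock: 24.3
tool_pos: [0.5525, 0.2285, 0.2794]
eef_rot: [-0.027, 1.0, 0.001, -0.0]
contact_force: [-0.1, -1.4, -0.2]
opening: 0.68
finger_force: 0.0
shift [ 0.0004 -0.0054  0.0814] turn [ 0.0029 -0.      0.0129] yang now 93.04
```

View pics/w4b.png

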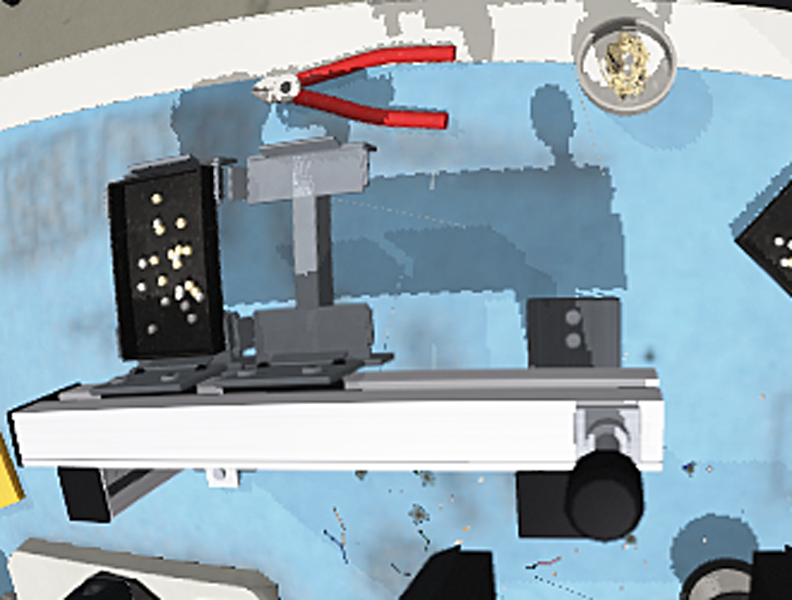

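The hanger sits in the rail, butted against the fitted one (contact about (235,180)); the pin is up, knob at (603,495). Now push it down.

```bash
python3 -m jog '[[[0,-0.0055,0.02,0,0,0],[0,0,0.025,0,0,0],[0,0,0.025,0,0,0],[0,0,0.011,0,0,0],[0,0,0,0,0,0]]]'|sed -n '2p;4p'
python3 -m jog '[[[0,0,0,0,0,0],[0,0,0,0,0,0],[0,0,0,0,0,0],[0,0,0,0,0,0]]]' 0.01 40
python3 -m jog '[[[0,0,0.008,0,0,0],[0,0,0.008,0,0,0],[0,0,0.008,0,0,0],[0,0,0.006,0,0,0],[0,0,0.004,0,0,0],[0,0,0.003,0,0,0],[0,0,0,0,0,0]]]'
python3 -m jog '[[[0,0,0.002,0,0,0],[0,0,0.002,0,0,0],[0,0,0,0,0,0]]]' | sed -n '2p;4p'
```

```text
tool_pos: [0.5528, 0.2177, 0.1984]
contact_force: [0.4, -0.7, 0.8]
clock: 25.48
tool_pos: [0.5531, 0.2232, 0.1994]
eef_rot: [-0.025, 1.0, 0.003, 0.001]
contact_force: [0.9, 4.4, -2.4]
opening: 0.266
finger_force: 40.0
clock: 26.35
tool_pos: [0.5533, 0.2231, 0.1632]
eef_rot: [-0.025, 1.0, 0.003, 0.001]
contact_force: [-2.1, 5.9, 5.7]
opening: 0.265
finger_force: 40.0
tool_pos: [0.5535, 0.2232, 0.1629]
contact_force: [-7.7, 1.4, 31.2]
```

```bash
python3 -m jog '[[[0,0,-0.006,0,0,0],[0,0,0,0,0,0]]]' | sed -n '2p;4p'
python3 -m jog '[[[0,0,0,0,0,0],[0,0,0,0,0,0],[0,0,0,0,0,0],[0,0,-0.03,0,0,0],[0,0,-0.04,0,0,0],[0,0,0,0,0,-0.169],[0,0,0,0,0,-0.169],[0,0,0,0,0,-0.169],[0,0,0,0,0,-0.169],[0,0,0,0,0,-0.167],[0,0,0,0,0,0]]]' 0.06
python3 -c "
from h import *
st();go([.4815,.349,.006],141.2)"
```

```text
tool_pos: [0.5532, 0.2231, 0.1653]
contact_force: [-0.7, 5.5, 1.7]
clock: 28.35
tool_pos: [0.5531, 0.2183, 0.2334]
eef_rot: [-0.43, 0.903, 0.0, -0.0]
contact_force: [-0.1, -0.2, -0.3]
opening: 0.678
finger_force: 0.0
28.35 [0.5531 0.2183 0.2334] [-4.299e-01  9.029e-01  1.000e-04 -4.000e-04] [-0.1 -0.2 -0.3] 0.6777309168350637 0.0
[[-0.63, -0.776, -0.001], [-0.776, 0.63, -0.0], [0.001, 0.0, -1.0]] [-0.11  0.71 -0.6   1.65  0.48  0.93  1.56]
shift [-0.0565  0.1379  0.2274] turn [ 0.0005 -0.0006 -0.0049] yang now 140.92
```

Backing off pulled the pin up about 2 mm, so I'll press it down from the top with closed fingers.

```bash
python3 -m jog '[[[-0.003,0.004,0.01,0,0,0],[0,0,0.01,0,0,0],[0,0,0,0,0,0],[0,0,0,0,0,0],[0,0,0.008,0,0,0],[0,0,0.005,0,0,0],[0,0,0,0,0,0]]]' 0 | sed -n '2p;4,5p'
for i in 1 2 3; do python3 -m jog '[[[0,0,0.002,0,0,0],[0,0,0.002,0,0,0],[0,0,0,0,0,0]]]' | sed -n '2p;4p'; done
```

```text
tool_pos: [0.5516, 0.2235, 0.2001]
contact_force: [-0.1, -0.4, 0.0]
opening: 0.003
tool_pos: [0.5518, 0.2237, 0.1966]
contact_force: [-0.4, -0.9, -0.2]
tool_pos: [0.552, 0.2239, 0.1944]
contact_force: [-2.6, -1.1, 11.6]
tool_pos: [0.5523, 0.2241, 0.1941]
contact_force: [-9.0, -7.1, 36.4]
```

```bash
python3 -m jog '[[[0,0,-0.02,0,0,0],[0,0,-0.03,0,0,0],[-0.02,0.045,0,0,0,0],[-0.02,0.045,0,0,0,0],[-0.015,0.045,0,0,0,0],[0,0,0.05,0,0,0],[0,0,0.05,0,0,0],[0,0,0,0,0,0]]]' 0.088 
python3 -c "
from h import *
go([.4815,.349,.006],141.2)
d=snap('wrist','w5.png');cv2.imwrite('pics/w5b.png',cv2.resize(d['frame'][:,:,::-1],(800,600),interpolation=cv2.INTER_CUBIC))"
```

```text
clock: 31.35
tool_pos: [0.4795, 0.3493, 0.1356]
eef_rot: [-0.431, 0.902, -0.001, -0.004]
contact_force: [-0.3, -0.4, 0.4]
opening: 0.892
finger_force: 0.0
shift [-0.002  -0.0019  0.1296] turn [ 0.0009 -0.0078 -0.0017] yang now 141.1
```

View pics/w5b.png

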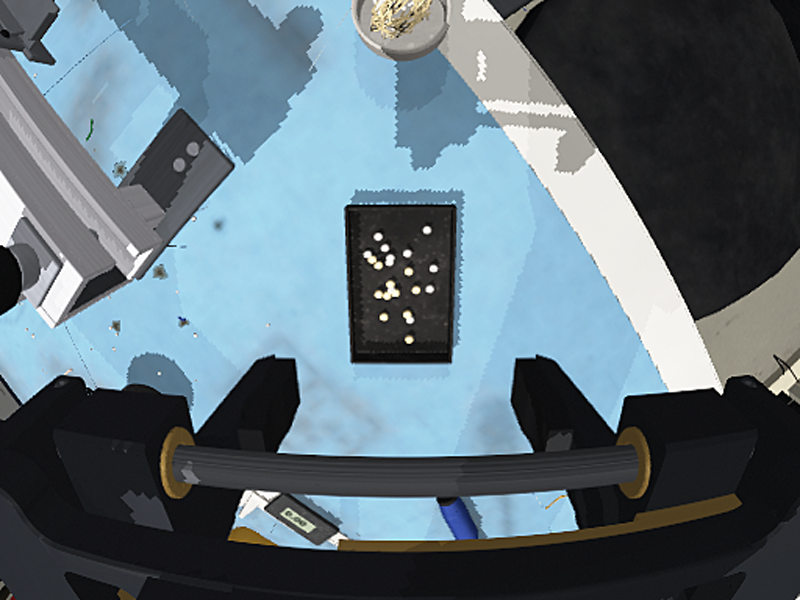

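The tray is square under the gripper, rim corners at (345,205), (456,205), (453,354), (351,354); the finger tips taper on the outside.

Run:
```python
from h import *
d=ld('w5.png')
P=np.array([at(d,(x/1.5625,y/1.5625),.016)[:2] for x,y in[(345,205),(456,205),(453,354),(351,354)]])
print(np.linalg.norm(np.roll(P,-1,0)-P,axis=1)); c=P.mean(0);v=P[3]+P[2]-P[0]-P[1];print(c,np.degrees(np.arctan2(v[1],v[0])));go([*c,.006],141.2)
```

```text
[0.06409158 0.09409719 0.06486804 0.09416477]
[0.47908322 0.34721946] 51.50183923573246
shift [ 0.0037 -0.0011  0.1321] turn [ 0.0006 -0.0026 -0.0021] yang now 141.08
```

```bash
python3 -m jog '[[[0,-0.0015,0.04,0,0,0],[0,0,0.04,0,0,0],[0,0,0.03,0,0,0],[0,0,0.015,0,0,0],[0,0,0.004,0,0,0],[0,0,0,0,0,0]]]' |sed -n '2p;4p'
python3 -m jog '[[[0,0,0,0,0,0],[0,0,0,0,0,0],[0,0,0,0,0,0],[0,0,0,0,0,0]]]' 0.05 20
python3 -m jog '[[[0,0,-0.01,0,0,0],[0,0,-0.03,0,0,0],[0,0,-0.05,0,0,0],[0,0,-0.05,0,0,0],[0,0,0,0,0,0]]]'
python3 -c "
from h import *
w=ld('w4.png')
f=lambda x,y,z:np.round(at(w,(x/2.4,y/2.4),z)[:2],4)
# hanger rib inner ends, front bar & tray of fitted
print(f(305,195,.0805),f(320,305,.0795),f(249,200,.08),f(370,189,.08),f(210,160,.097),f(222,357,.095))
st()"
```

```text
tool_pos: [0.4834, 0.3513, 0.011]
contact_force: [0.3, -0.3, 0.5]
clock: 32.65
tool_pos: [0.4829, 0.3506, 0.0102]
eef_rot: [-0.431, 0.902, 0.0, 0.0]
contact_force: [0.3, -0.9, 4.3]
opening: 0.732
finger_force: 20.0
clock: 33.28
tool_pos: [0.4842, 0.3525, 0.1539]
eef_rot: [-0.431, 0.902, 0.001, 0.004]
contact_force: [0.7, 0.8, -0.7]
opening: 0.731
finger_force: 20.0
[0.4563 0.0639] [0.5135 0.0717] [0.4571 0.0301] [0.4547 0.0996] [0.4353 0.0154] [0.5383 0.0187]
33.27 [0.4842 0.3525 0.1539] [-0.4309  0.9024  0.0014  0.0038] [ 0.7  0.8 -0.7] 0.7305054911047315 19.999805688858032
[[-0.629, -0.778, 0.006], [-0.778, 0.629, 0.006], [-0.008, -0.001, -1.0]] [-0.41  0.8  -0.53  1.72  0.56  0.76  1.25]
```

```bash
python3 -m jog '[[[0,0,0,0,0,0.169],[0,0,0,0,0,0.169],[0,0,0,0,0,0.169],[0,0,0,0,0,0.169],[0,0,0,0,0,0.169],[0,0,0,0,0,0],[0.02,-0.02,0,0,0,0],[0.02,-0.05,0,0,0,0],[0,-0.05,0,0,0,0],[0,-0.05,0,0,0,0],[0,-0.05,0,0,0,0],[0,0,0,0,0,0]]]' | sed -n '2,4p'
python3 -c "
from h import *
st();go([.487,.062,.15],92.7)"
```

```text
tool_pos: [0.4522, 0.1234, 0.1492]
eef_rot: [-0.021, 1.0, -0.002, -0.001]
contact_force: [-0.4, 0.7, -1.0]
34.77 [0.4522 0.1234 0.1492] [-0.021   0.9998 -0.002  -0.0013] [-0.4  0.7 -1. ] 0.7340495474097892 19.999718964099884
[[-0.999, -0.042, -0.003], [-0.042, 0.999, -0.004], [0.003, -0.004, -1.0]] [-0.18  0.66 -0.29  2.11  0.43  0.44  0.8 ]
shift [-0.0322 -0.0629 -0.0006] turn [-0.004  -0.0027 -0.0051] yang now 92.41
```

```bash
python3 -m jog '[[[-0.012,-0.03,0,0,0,0],[-0.02,-0.033,0,0,0,-0.005],[0,0,0,0,0,0],[0,0,0,0,0,0]]]' | sed -n '2,4p'
python3 -c "
from h import *
st();go([.487,.062,.15],92.7)
d=snap('wrist','w6.png');cv2.imwrite('pics/w6b.png',cv2.resize(d['frame'][40:240,130:390,::-1],(780,600),interpolation=cv2.INTER_CUBIC))"
```

```text
tool_pos: [0.4874, 0.0688, 0.1495]
eef_rot: [-0.027, 1.0, 0.001, -0.0]
contact_force: [-0.0, 0.6, 0.5]
35.27 [0.4874 0.0688 0.1495] [-2.700e-02  9.996e-01  7.000e-04 -2.000e-04] [-0.   0.6  0.5] 0.7282611153860238 19.99997913837433
[[-0.999, -0.054, -0.0], [-0.054, 0.999, 0.001], [0.0, 0.001, -1.0]] [-0.03  0.68 -0.33  2.04  0.45  0.49  0.94]
shift [ 0.0007 -0.0067 -0.0005] turn [ 0.0014 -0.0003  0.0068] yang now 93.09
```

View pics/w6b.png

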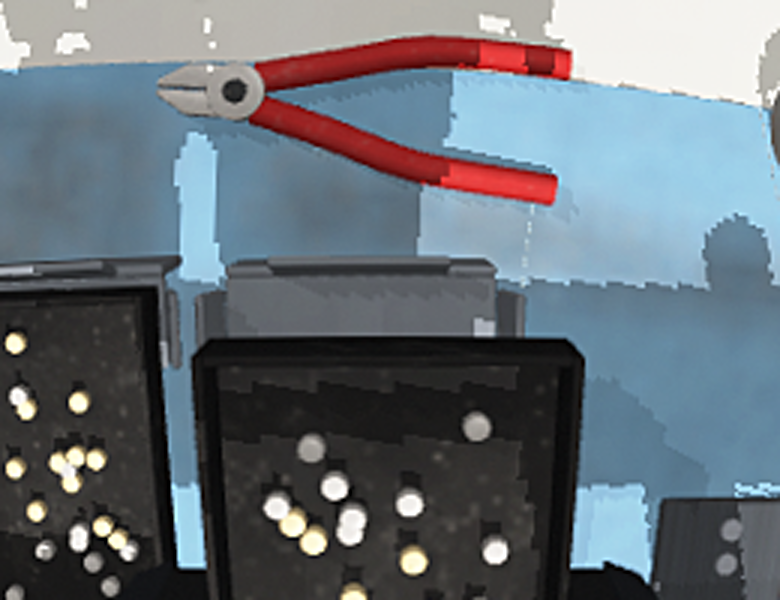

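The held tray's rim runs from (195,342) to (583,342); the pocket's front bar from (228,300) to (497,300), with the base of the front lip at about row 277 and its top at 262.

Run:
```python
from h import *
d=ld('w6.png');s=d['s'];M=R.from_quat(s['eef_rot']).as_matrix();o=np.array(s['tool_pos'])
f=lambda x,y,z:np.round(M.T@(at(d,(130+x/3,40+y/3),z)-o),4)
print('tray rim',f(195,342,o[2]+.006),f(583,342,o[2]+.006))
print('bar',f(228,300,.08),f(497,300,.08));print('lip base',f(260,277,.079),f(460,277,.079));print('lip top',f(270,261,.089),f(450,261,.089),'side lip tops',f(197,295,.088),f(525,295,.088))
print('nbr tray',f(157,290,.097),f(172,560,.097))
```

```text
tray rim [ 0.0538 -0.0313 -0.006 ] [ 0.0538  0.032  -0.0059]
bar [ 0.0486 -0.0392  0.0695] [0.0484 0.027  0.0696]
lip base [ 0.0541 -0.0312  0.0705] [0.0539 0.0179 0.0706]
lip top [ 0.0592 -0.0273  0.0605] [0.059  0.0146 0.0606] side lip tops [ 0.0513 -0.0453  0.0615] [0.051  0.0327 0.0616]
nbr tray [ 0.0541 -0.0527  0.0525] [-0.0139 -0.0542  0.0525]
```

```bash
python3 -m jog '[[[-0.0005,-0.006,0.01,0,0,0],[0,0,0.015,0,0,0],[0,0,0.015,0,0,0],[0,0,0.006,0,0,0],[0,0,0,0,0,0],[0,0,0,0,0,0]]]' | sed -n '2,4p'
for i in 1 2; do python3 -m jog '[[[0,0,0.003,0,0,0],[0,0,0.002,0,0,0],[0,0,0,0,0,0]]]' | sed -n '2p;4p'; done
```

```text
tool_pos: [0.4887, 0.0616, 0.104]
eef_rot: [-0.026, 1.0, 0.0, 0.0]
contact_force: [0.5, -0.6, 0.2]
tool_pos: [0.4884, 0.0614, 0.0986]
contact_force: [-0.5, 0.3, -0.3]
tool_pos: [0.4883, 0.0614, 0.0935]
contact_force: [0.6, -0.3, -0.5]
```

```bash
for i in 1 2 3; do python3 -m jog '[[[0,0,0.001,0,0,0],[0,0,0.001,0,0,0],[0,0,0,0,0,0]]]' | sed -n '2p;4p'; done
```

```text
tool_pos: [0.4884, 0.0614, 0.0917]
contact_force: [-0.5, -0.2, -0.2]
tool_pos: [0.4884, 0.0614, 0.0896]
contact_force: [0.8, -0.8, -0.4]
tool_pos: [0.4883, 0.0615, 0.0878]
contact_force: [-0.4, -0.7, 3.2]
```

```bash
python3 -m jog '[[[0,0,0,0,0,0],[0,0,0,0,0,0],[0,0,0,0,0,0]]]' 0.068
python3 -m jog '[[[0,0,-0.005,0,0,0],[0,0,-0.01,0,0,0],[0,0,-0.03,0,0,0],[0.02,0,-0.05,0,0,0],[0.02,0,-0.05,0,0,0],[0,0,-0.05,0,0,0],[0,0.05,0,0,0,0],[0,0.05,0,0,0,0],[0,0.05,0,0,0,0],[0,0.02,0,0,0,0],[0,0,0,0,0,0]]]'
python3 -c "
from h import *
d=snap('wrist','w7.png');a=snap('scene','s7.png')
A=cv2.resize(d['frame'][40:265,0:330,::-1],(800,360),interpolation=cv2.INTER_AREA) if 0 else cv2.resize(d['frame'][:200,:330,::-1],(500,300),interpolation=cv2.INTER_CUBIC)
B=cv2.resize(a['frame'][170:320,190:340,::-1],(300,300),interpolation=cv2.INTER_CUBIC)
cv2.imwrite('pics/w7b.png',cv2.resize(d['frame'][:240,:320,::-1],(800,600),interpolation=cv2.INTER_CUBIC))"
```

```text
clock: 38.33
tool_pos: [0.4886, 0.0614, 0.0876]
eef_rot: [-0.026, 1.0, 0.0, 0.0]
contact_force: [-0.2, -0.0, 0.7]
opening: 0.772
finger_force: 0.0
clock: 39.7
tool_pos: [0.4392, 0.2307, 0.2833]
eef_rot: [-0.027, 1.0, 0.001, 0.0]
contact_force: [0.5, -0.7, -0.7]
opening: 0.77
finger_force: 0.0
```

View pics/w7b.png

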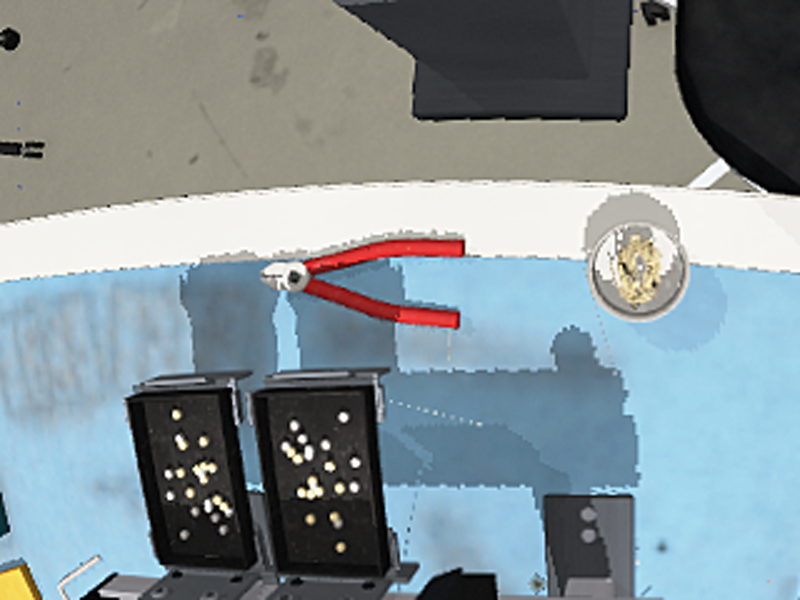

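The tray lies flat in the hanger between its lips at about (320,475), like its neighbour. The lip gap of about 4 mm matches hangers that are touching (82 mm centres), and the cutters and tin are untouched.

```bash
python3 -c "
from h import *
print(finish_job())"
```

```text
the job is handed in; nothing more can be done
None
```

The job is handed in at about 40 s of the 72 s allowed: the hanger is in the rail and butted against the fitted one, the stop pin is pressed fully down, and the tray sits between the hanger's lips. The side cutters, solder reel and tin were not touched, and no verdict came back.

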